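# Put the hand weights away on the sloped rack

### The job

Open the pine box until its lid leans back on its stops, take out every hand weight and lay each one across the two rails of a shelf of the weight rack, both heads flat on the rails between the lips: the big ones on the lower shelf and the small ones on the upper shelf, beside the weight that already lies there, which stays on its shelf. When the box is empty and all the weights are on the rack, shut the lid; leave the bottle, the cork block and the kettlebell where they are.

Things in the scene. Friction and masses are not known exactly. Their poses are not given: they have to be found in the camera images.
- box: shallow pine box fixed to the bench, 205 mm deep (x), 370 wide (y), 70 high, on the robot's left or right, the rack on the other side. Origin on the bench under the hinge line, middle of the far side; x away from the robot (up to 0.08 rad yaw), z up. Walls 10 mm. Two lid stops behind it at y = +-125 mm, 145 mm high.
- box_in (a point): centre of the box's inner floor, 10 mm above the bench, 102.5 mm nearer the robot than the hinge line; axes as the box's. Inside it measures 185 (x) by 350 mm (y), with a block 45 x 30 x 45 mm high in each corner. Three or four hand weights lie on it side by side along y, in any order, places about 74 mm apart at y = +-37 and +-111 mm.
- lid (a joint): angle of the lid in rad: 0 shut, 1.57 upright, 1.75 leaning back on its stops (end of travel). Pine board 210 mm deep, 374 wide, 12 thick, 0.35 kg, hinged on the box's far rim: the near edge swings up and away from the robot. Damped hinge: left free short of upright it sinks shut in a second or two; past upright it falls back on its stops and stays.
- lid_hinge (a point): middle of the lid's hinge line, 70 mm above the bench; its axes turn with the lid: y along the hinge, -x from the hinge to the lid's near edge, z out of the lid's top face (up when shut).
- lid_handle (a point): middle of the lid's handle: fixed round steel bar 11 mm thick, 100 mm long along y, its axis 35 mm off the lid's top face on two thin posts 85 mm apart; at x = -197, z = +47 mm in the lid_hinge axes, 13 mm from the lid's near edge. Can be pinched across x from above and turns in the grip; lean the tool away from the board as that stands up.
- lower_shelf: lower shelf of the fixed rack: two pale metal rails along y, 275 mm long, 38 wide, a gap of 100 between them, each with a 10 mm lip on its outer edge (176 mm between lips). Origin: centre, level with the rail tops, 85 mm above the bench; x from the near to the far rail, z square to the shelf, which slopes 0.2 rad down towards the robot. A big weight lies across it along x, origin 28.5 mm above.
- upper_shelf: upper shelf of the rack, 175 mm farther from the robot than the lower and parallel to it: rails 275 mm long, 36 wide, gap 88, 10 mm lips, 160 mm between lips. Origin: centre, level with the rail tops, 195 mm above the bench; axes as the lower one's. A small weight lies across it along x, origin 24 mm above.
- rack: dark steel frame that carries both shelves, fixed to the bench, 330 mm deep, 320 wide. Origin on the bench, 110 mm beyond the lower shelf's centre; x away from the robot, z up. Its sides, 24 mm thick at y = +-148 mm, stand about 2 mm above the rails; at the far ends of the upper shelf (x = 105 mm) posts 24 mm square rise to 245 mm.
- big_1: hand weight, 2 black hexagonal rubber heads on a round steel grip: 160 mm long, heads 57 mm across flats, 40 mm long, grip 24 mm thick, 80 mm between heads, 0.7-0.95 kg. Origin: middle of the grip, centre of mass, 28.5 mm up when on a flat; x along the grip, ends alike. Starts in the closed box, along its x, or is absent (None).
- big_2: hand weight, 2 black hexagonal rubber heads on a round steel grip: 160 mm long, heads 57 mm across flats, 40 mm long, grip 24 mm thick, 80 mm between heads, 0.7-0.95 kg. Origin: middle of the grip, centre of mass, 28.5 mm up when on a flat; x along the grip, ends alike. Starts in the closed box, along its x, or is absent (None).
- small_1: hand weight like the big ones but smaller: 144 mm long, heads 48 mm across flats, 34 mm long, grip 24 mm thick, 76 mm between heads, 0.4-0.6 kg. Origin: middle of the grip, centre of mass, 24 mm up when lying on a flat; x along the grip, ends alike. Starts in the closed box, along its x, or is absent (None).
- small_2: hand weight like the big ones but smaller: 144 mm long, heads 48 mm across flats, 34 mm long, grip 24 mm thick, 76 mm between heads, 0.4-0.6 kg. Origin: middle of the grip, centre of mass, 24 mm up when lying on a flat; x along the grip, ends alike. Starts in the closed box, along its x, or is absent (None).
- big_3: hand weight, 2 black hexagonal rubber heads on a round steel grip: 160 mm long, heads 57 mm across flats, 40 mm long, grip 24 mm thick, 80 mm between heads, 0.7-0.95 kg. Origin: middle of the grip, centre of mass, 28.5 mm up when on a flat; x along the grip, ends alike. Already on the lower shelf, anywhere along it.
- small_3: hand weight like the big ones but smaller: 144 mm long, heads 48 mm across flats, 34 mm long, grip 24 mm thick, 76 mm between heads, 0.4-0.6 kg. Origin: middle of the grip, centre of mass, 24 mm up when lying on a flat; x along the grip, ends alike. Already on the upper shelf, anywhere along it.
- drink_bottle: aluminium drink bottle, 68 mm across, 190 mm high, standing on the bench beyond the box and rack; not part of the job. Origin under its centre.
- yoga_block: cork block 220 x 140 x 75 mm on the bench at the robot's right; not part of the job. Origin under its centre.
- kettlebell: small black kettlebell, 100 mm across, 141 mm high, on the bench at the robot's left; not part of the job. Origin under its centre.
There are look-alikes about, which are no part of the job. What is shaped like the small_3 but red or yellow is not meant.

How it is judged (in metres and radians):
On the way, in this order (a step that is already met when the one before it is completed fails the run):
1. the lid leans open on its stops (value of joint lid above 1.68 rad), for 0.3 s.
2. every hand weight lies across its own shelf, the big ones on the lower and the small ones on the upper (z of big_1 in the frame of lower_shelf between 0.0225 and 0.0355 m and x of big_1 in the frame of lower_shelf between -0.016 and 0.016 m and y of big_1 in the frame of lower_shelf between -0.118 and 0.118 m and angle between the x axis of each of big_1, big_2, big_3 and the x axis of lower_shelf, either way round below 0.12 rad and linear speed of each of big_1, big_2, small_1, small_2, big_3, small_3 below 0.03 m/s and z of big_2 in the frame of lower_shelf between 0.0225 and 0.0355 m and x of big_2 in the frame of lower_shelf between -0.016 and 0.016 m and y of big_2 in the frame of lower_shelf between -0.118 and 0.118 m and z of small_1 in the frame of upper_shelf between 0.018 and 0.031 m and x of small_1 in the frame of upper_shelf between -0.016 and 0.016 m and y of small_1 in the frame of upper_shelf between -0.118 and 0.118 m and angle between the x axis of each of small_1, small_2, small_3 and the x axis of upper_shelf, either way round below 0.12 rad and z of small_2 in the frame of upper_shelf between 0.018 and 0.031 m and x of small_2 in the frame of upper_shelf between -0.016 and 0.016 m and y of small_2 in the frame of upper_shelf between -0.118 and 0.118 m and z of big_3 in the frame of lower_shelf between 0.0225 and 0.0355 m and x of big_3 in the frame of lower_shelf between -0.016 and 0.016 m and y of big_3 in the frame of lower_shelf between -0.118 and 0.118 m and z of small_3 in the frame of upper_shelf between 0.018 and 0.031 m and x of small_3 in the frame of upper_shelf between -0.016 and 0.016 m and y of small_3 in the frame of upper_shelf between -0.118 and 0.118 m), for 0.3 s.
At the end, for the whole second after the job is handed in: All hand weights, those there before included, lie at rest across the rails of their shelf (big: lower, small: upper), square within 0.12 rad, within 16 mm of the middle between the lips, both heads down on the rails (height within 6 mm); the lid is shut (below 0.04 rad) and still (all of step 2 and value of joint lid below 0.04 rad and velocity of joint lid between -0.05 and 0.05 rad/s); the robot touches nothing.
It fails at once if the drink bottle is pushed away (more than 30 mm) (distance of drink_bottle from where it was at the start of the episode above 0.03 m).
It fails at once if the cork block is pushed away (more than 30 mm) (distance of yoga_block from where it was at the start of the episode above 0.03 m).
It fails at once if the kettlebell is pushed away (more than 30 mm) (distance of kettlebell from where it was at the start of the episode above 0.03 m).
Of big_1, big_2, small_1, small_2 only 3 to 4 are there at a start; the rules pass over those that are not, and their reading is None.
At some moment in a run one of big_1, big_2, small_1, small_2 may be knocked a few centimetres aside while the robot is not near it.
Once in a run the grip may slacken for a moment while it holds something.
It also fails if it takes over 210 s, if anything falls off the work surface, if the arm or the gripper's body presses on something with over 40 N, if the wrist force passes 120 N, or if a joint passes its speed limit or range.

### The arm

A 6-joint arm with a two-finger parallel gripper is mounted at the origin on the work surface. World frame = base frame: x ahead of the robot, y to its left, z up, the work surface at z = 0. Lengths are in m, angles in degrees, forces in N, time in s.
With the tool pointing down it reaches from about 0.3 to 0.85 m from the base axis. Payload 5.4 kg.
Tool frame: the origin (TCP) lies on the centre line of the jaws, within the pads' length; the fingertips stand 22 mm ahead of it and the grasp point (between the pads) lies 3 mm ahead of it; z points along the fingers, y is the line along which they close (so a half turn about z gives the same grasp; the last joint's range is limited). The gripper opens to 85 mm and grips with 20 to 120 N. Pads are 22 mm wide; open, the fingers measure 114 mm over their backs; the gripper's body (76 mm by 85 mm) begins 54 mm behind the grasp point. The pads swing forward as they close: fully open they stand 13 mm farther back than shut.
Start: joints at [-89.043, 9.076, 91.501, -0, 79.423, -12.038], TCP at [0.129, -0.56, 0.253] pointing down, gripper open.
Joint ranges: [-166.64, 166.64], [-54.1, 131.32], [10.49, 154.53], [-73.88, 253.88], [9.74, 151.15], [-171.62, 171.62]. Speed limits (degrees/s): [147.25, 147.25, 180, 180, 180, 180].

### API

Orientations are given as a 3x3 rotation matrix whose columns are the frame's x, y, z axes.
In Python, from plant import ctrl, get_image, camera_params, spotter gives the robot as it stands. The module is installed in compiled form; this text tells all that it offers.
- The arm moves only by the tool send_rows, never from a script. Its argument "deltas" is a list of rows, each a list of 3 entries, a list of its own where there are three numbers: the opening, from 0 (shut) to 1 (fully open), then the shift along the world's x, y, z in units of 30 cm (1.0 is 30 cm), then the turn about the world's z in units of 30 degrees (1.0 is 30 degrees). In form: [[claw, [tx, ty, tz], spin], ...]. A call has 1 to 12 rows; each row is the pose to reach, as a shift and turn from the pose commanded when the call began; what a row does not reach only later rows make up. A row lasts 1/12 s, in which the tool goes at most 41.7 mm and 7.16 degrees, less where a joint would pass 70% of its speed; a pose out of reach is approached as far as the arm can. A call with a number of a shift or a turn outside -1 to 1 is refused whole. A call with a gripper value outside its range is refused whole. The fingers move at their own pace and stop on an object; "squeeze" is the grip in N (left out, the last holds). Time passes only in rows, so rows that repeat a pose let the fingers close. It gives the time, the measured TCP pose, the force, the opening and the grip force at its end, in the units of the state.
- ctrl.sense(): the state, without advancing time (a new reading comes with each control period).
- get_image(name): name is "scene" or "side" or "wrist"; returns the picture (400x640x3 uint8, red, green, blue); there is no depth.
- camera_params(name): a dict with "vfov" (degrees; the focal length in pixels is half the picture's height over the tangent of half this angle, whatever the lens; pixels are square), "cx", "cy" (the principal point, pixels), "pose" (4x4, takes a point from camera to world coordinates). Camera axes: x right, y down, z forward; pixel columns grow to the right and rows downward; lengths in m; the calibration is good to about 2 mm. A picture is of the moment at which its call begins: read the wrist's pose just before it. camera_params takes no time and is no camera call; for the wrist camera it gives the pose at the moment of the call.
- ctrl.job_done(): hands the job in; it is judged then, once.
Trained networks look in the newest picture that a camera, given by its name, has taken for a name from the list of things; names that differ only in an ending like _2 or _b are one class to them, and where a whole thing is asked for, a point or a joint stands for the part that bears it (a point fixed in the world has none). Each returns a list of dicts, best first, with "p" (0 to 1); they miss things now and then, are a little off and sometimes report something else, mostly with a low value. They report only what shows in the picture. A call takes as long as a camera call. They do not tell look-alikes from the thing itself.
- spotter.boxes_of(camera, label): "extent" ([centre column, centre row, width, height] in pixels, round what is visible of it).
- spotter.tip_of(camera, label): "xy" ([column, row] in pixels: a listed point, or the origin of a listed thing).
The state is a dict: "time_s": time; "joints": joint angles; "qd": joint speeds; "joint_torque": joint torques, N m; "tcp_pos": TCP position; "ee_rot": TCP orientation; "contact_force": force on the tool from outside, world axes, zero at the start; "moment": the same for the moment, N m; "width": opening from 0.0 (shut) to 1.0 (fully open); "finger_force": force on a finger pad.
Only numpy, scipy, OpenCV 4.12 (cv2) and the standard library are available. Lean on these libraries where they do the work, as an engineer would, in place of code of your own. Each camera call takes 0.05 s, during which the arm holds its last target. There are 200 camera calls.

## Working session

There is one attempt and no reset: what is moved stays moved. The work goes in short steps, Python scripts to look and compute and a tool call to move; the robot and the scene stay as the last step left them, time stands still between calls to the robot, and variables do not carry over. Pictures are saved under pics/ and viewed, at most 16 in all, crops included, and the job is handed in when it is done.

Besides the shell and the picture viewer there is one more tool, called after "Emit:" as name(argument=value, ...), one argument or row to a line, values as JSON. send_rows: Moves the arm, as the interface text tells. Its arguments: {"type":"object","properties":{"deltas":{"type":"array"},"squeeze":{"type":"number"}},"required":["deltas"]}

```bash
mkdir -p pics
cat > h.py <<'E'
import numpy as np, cv2
from plant import ctrl, get_image, camera_params, spotter
def save(cam,fn):
    im=get_image(cam); cv2.imwrite('pics/'+fn,im[:,:,::-1]); return im
def ray(cam,uv,P=None):
    c=P or camera_params(cam); f=200/np.tan(np.radians(c['vfov'])/2)
    d=np.array([(uv[0]-c['cx'])/f,(uv[1]-c['cy'])/f,1.]); T=np.array(c['pose'])
    return T[:3,3],T[:3,:3]@d
def onz(cam,uv,z,P=None):
    o,d=ray(cam,uv,P); return o+d*(z-o[2])/d[2]
def proj(cam,X,P=None):
    c=P or camera_params(cam); f=200/np.tan(np.radians(c['vfov'])/2); T=np.array(c['pose'])
    p=T[:3,:3].T@(np.asarray(X)-T[:3,3]); return np.array([c['cx']+f*p[0]/p[2],c['cy']+f*p[1]/p[2]])
def tri(obs):
    A=np.zeros((3,3));b=np.zeros(3)
    for cam,uv in obs:
        o,d=ray(cam,uv); d=d/np.linalg.norm(d); M=np.eye(3)-np.outer(d,d); A+=M;b+=M@o
    return np.linalg.solve(A,b)
E
cat > a.py <<'E'
from h import *
np.set_printoptions(precision=3,suppress=True)
a=save('scene','s0.png');b=save('side','d0.png')
cv2.imwrite('pics/both.png',np.vstack([a,b])[:,:,::-1][:, :, :] if 0 else cv2.resize(np.vstack([a,b])[:,:,::-1],(480,600)))
for cam in ('scene','side'):
    c=camera_params(cam); print(cam,c['vfov'],c['cx'],c['cy'],np.array(c['pose']).round(3).tolist())
    for l in ['box','lid_handle','lid_hinge','lower_shelf','upper_shelf','rack','big_3','small_3','drink_bottle','yoga_block','kettlebell']:
        print(l,[(np.round(q['xy'],1).tolist(),round(q['p'],2)) for q in spotter.tip_of(cam,l)])
s=ctrl.sense();print(s)
E
python3 a.py
```

```text
scene 57.38265159002805 319.4398778713274 206.7379367388154 [[0.363, 0.796, -0.484, 1.338], [0.932, -0.316, 0.178, -0.275], [-0.011, -0.516, -0.857, 1.47], [0.0, 0.0, 0.0, 1.0]]
box [([274.7, 243.8], 0.64)]
lid_handle [([364.4, 166.9], 0.67), ([259.0, 192.7], 0.59)]
lid_hinge [([273.4, 231.3], 0.78)]
lower_shelf [([347.7, 180.0], 0.97)]
upper_shelf [([367.0, 195.7], 0.7)]
rack [([354.8, 204.5], 0.82)]
big_3 [([365.2, 167.4], 0.63)]
small_3 [([280.9, 270.5], 0.89), ([363.7, 195.6], 0.87), ([382.5, 251.6], 0.79)]
drink_bottle []
yoga_block [([185.8, 249.5], 0.97)]
kettlebell [([405.6, 164.5], 0.88)]
side 52.71398849180434 320.4846125163292 204.357113784029 [[0.979, -0.11, 0.169, 0.311], [-0.202, -0.563, 0.801, -1.315], [0.007, -0.819, -0.574, 1.094], [0.0, 0.0, 0.0, 1.0]]
box [([330.5, 269.2], 0.67)]
lid_handle [([278.1, 250.3], 0.61)]
lid_hinge [([331.8, 256.6], 0.64), ([325.2, 166.4], 0.4)]
lower_shelf [([283.3, 195.5], 0.83)]
upper_shelf []
rack [([308.5, 209.7], 0.75), ([332.8, 257.0], 0.21)]
big_3 [([279.5, 177.5], 0.6)]
small_3 [([359.5, 197.4], 0.71), ([326.1, 167.2], 0.55), ([373.9, 259.9], 0.53)]
drink_bottle [([367.3, 230.3], 0.8)]
yoga_block [([329.1, 357.6], 0.7)]
kettlebell [([270.8, 171.7], 0.9)]
{'time_s': 1.2, 'joints': array([-89.043,   9.075,  91.502,   0.   ,  79.425, -12.037]), 'qd': array([ 0.049,  0.105, -0.025, -0.019,  0.106, -0.014]), 'joint_torque': array([  0.002, -39.601, -33.17 ,  -0.   ,   0.001,  -0.   ]), 'tcp_pos': array([ 0.129, -0.56 ,  0.253]), 'ee_rot': array([[ 0.974,  0.225,  0.   ],
       [ 0.225, -0.974,  0.   ],
       [ 0.   , -0.   , -1.   ]]), 'contact_force': array([-0.494,  0.237,  0.985]), 'moment': array([-0.025, -0.036,  0.007]), 'finger_force': 0.0, 'width': 0.9985528270645605}
```

View pics/s0.png

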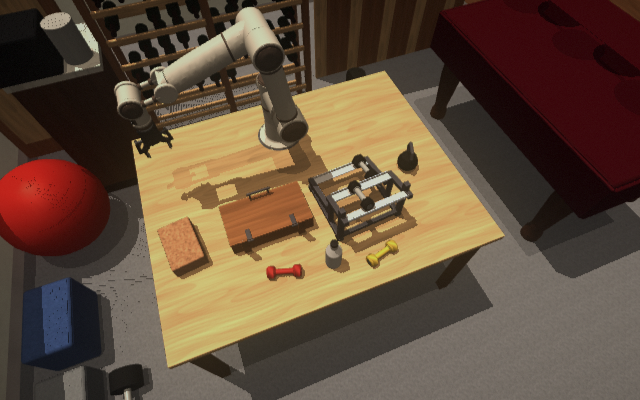

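View pics/d0.png

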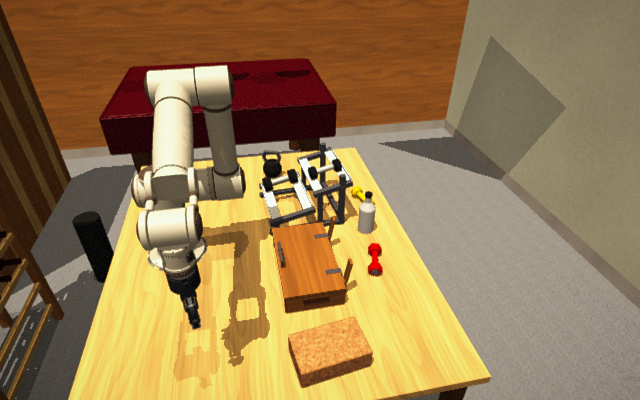

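```bash
cat > b.py <<'E'
from h import *
np.set_printoptions(precision=3,suppress=True)
print('handle',tri([('scene',(259,192.7)),('side',(278.1,250.3))]), onz('scene',(259,192.7),.117),onz('side',(278.1,250.3),.117))
print('hinge',tri([('scene',(273.4,231.3)),('side',(331.8,256.6))]),onz('scene',(273.4,231.3),.07),onz('side',(331.8,256.6),.07))
print('low',tri([('scene',(347.7,180)),('side',(283.3,195.5))]),onz('scene',(347.7,180),.085),onz('side',(283.3,195.5),.085))
print('up',onz('scene',(367,195.7),.195))
print('big3',tri([('scene',(365.2,167.4)),('side',(279.5,177.5))]))
print('small3',tri([('scene',(363.7,195.6)),('side',(326.1,167.2))]))
print('bottle',onz('side',(367.3,230.3),0)); print('kb',onz('scene',(405.6,164.5),0),'yb',onz('scene',(185.8,249.5),0))
print(np.array(camera_params('wrist')['pose']), camera_params('wrist')['vfov'])
R=ctrl.sense()['ee_rot'];p=ctrl.sense()['tcp_pos'];T=np.array(camera_params('wrist')['pose']);print(R.T@(T[:3,3]-p),R.T@T[:3,:3])
E
python3 b.py
```

```text
handle [ 0.395 -0.212  0.114] [ 0.407 -0.217  0.117] [ 0.389 -0.206  0.117]
hinge [ 0.586 -0.214  0.061] [ 0.589 -0.213  0.07 ] [ 0.585 -0.226  0.07 ]
low [0.462 0.191 0.082] [0.469 0.187 0.085] [0.458 0.194 0.085]
up [0.64  0.192 0.195]
big3 [0.456 0.278 0.127]
small3 [0.649 0.171 0.222]
bottle [ 0.793 -0.018  0.   ]
kb [0.436 0.523 0.   ] yb [ 0.495 -0.597  0.   ]
[[ 0.225 -0.928 -0.297  0.207]
 [-0.974 -0.214 -0.069 -0.543]
 [ 0.     0.305 -0.952  0.374]
 [ 0.     0.     0.     1.   ]] 58.31037753764824
[ 0.079  0.001 -0.121] [[ 0.    -0.952 -0.305]
 [ 1.    -0.     0.   ]
 [-0.    -0.305  0.952]]
```

Emit:
send_rows(
  deltas=[
    [1,[0.5,0.6,0.3],1],
    [1,[0.5,0.6,0.3],1],
    [1,[0.5,0.6,0.3],1],
    [1,[0.5,0.6,0.3],1],
    [1,[0.5,0.6,0.3],1],
    [1,[0.5,0.6,0.3],1],
    [1,[0.5,0.6,0.3],1],
  ],
)

```text
time_s: 1.78
tcp_pos: [0.2832, -0.3771, 0.3473]
ee_rot: [[0.727, 0.686, 0.005], [0.686, -0.727, -0.004], [0.0, 0.006, -1.0]]
contact_force: [0.8, -1.3, -0.3]
width: 1.0
finger_force: 0.0
```

Emit:
send_rows(
  deltas=[
    [1,[0.1,0.55,0],1],
    [1,[0.1,0.55,0],1],
    [1,[0.1,0.55,0],1],
    [1,[0.1,0.55,0],1],
    [1,[0.1,0.55,0],1],
    [1,[0.1,0.55,0],1],
  ],
)

```text
time_s: 2.28
tcp_pos: [0.3097, -0.214, 0.3436]
ee_rot: [[0.289, 0.957, 0.001], [0.957, -0.289, -0.002], [-0.001, 0.001, -1.0]]
contact_force: [-0.2, -0.1, -0.1]
width: 1.001
finger_force: 0.0
```

Emit:
send_rows(
  deltas=[
    [1,[0,0,0],0.57],
    [1,[0,0,0],0.57],
    [1,[0,0,0],0.57],
    [1,[0,0,0],0.57],
  ],
)

```text
time_s: 2.62
tcp_pos: [0.309, -0.2165, 0.3432]
ee_rot: [[0.0, 1.0, -0.0], [1.0, -0.0, -0.0], [-0.0, -0.0, -1.0]]
contact_force: [-0.6, 0.2, 0.3]
width: 1.0
finger_force: 0.0
```

```bash
cat > c.py <<'E'
from h import *
np.set_printoptions(precision=3,suppress=True)
s=ctrl.sense();print(s['tcp_pos'],s['ee_rot'][:,0],s['joints'])
P=camera_params('wrist');a=save('wrist','w1.png')
for l,z in [('lid_handle',.117),('lid_hinge',.07)]:
    for q in spotter.tip_of('wrist',l): print(l,q['xy'],q['p'],onz('wrist',q['xy'],z,P))
E
python3 c.py
```

```text
[ 0.309 -0.216  0.343] [ 0.  1. -0.] [-53.528 -25.01  112.066  -0.024  92.958 -53.518]
lid_handle [410.9, 167.2] 0.95 [ 0.397 -0.217  0.117]
lid_hinge [577.8, 157.2] 0.84 [ 0.594 -0.216  0.07 ]
```

View pics/w1.png

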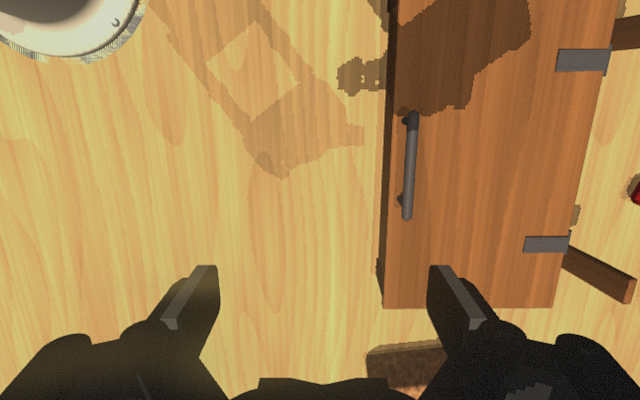

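Run:
```python
from h import *
a=onz('wrist',(413,119),.117);b=onz('wrist',(406,214),.117);print(a,b,(a+b)/2,np.arctan2(-(a-b)[0],(a-b)[1]))
a=onz('wrist',(392,20),.07+.012);b=onz('wrist',(384,306),.082);print(a,b,np.arctan2(-(a-b)[0],(a-b)[1]))
a=onz('wrist',(612,42),.082);b=onz('wrist',(569,238),.082);print(a,b,np.arctan2(-(a-b)[0],(a-b)[1]))
```

```text
[ 0.39571128 -0.17011669  0.117     ] [ 0.39568909 -0.26606989  0.117     ] [ 0.39570019 -0.21809329  0.117     ] -0.0002312734898422886
[ 0.37702253 -0.07961047  0.082     ] [ 0.38541811 -0.40006318  0.082     ] 0.026193117077893492
[ 0.59401112 -0.09955991  0.082     ] [ 0.59525315 -0.3088028   0.082     ] 0.005935770807476838
```

Emit:
send_rows(
  deltas=[
    [0.7,[0.29,0,-0.3],0],
    [0.7,[0.29,0,-0.4],0],
    [0.7,[0.29,0,-0.48],0],
    [0.7,[0.29,0,-0.56],0],
    [0.7,[0.29,0,-0.64],0],
    [0.7,[0.29,0,-0.7],0],
    [0.7,[0.29,0,-0.743],0],
    [0.7,[0.29,0,-0.743],0],
  ],
)

```text
time_s: 3.43
tcp_pos: [0.3941, -0.2135, 0.1166]
ee_rot: [[0.0, 1.0, -0.006], [1.0, 0.0, 0.005], [0.005, -0.006, -1.0]]
contact_force: [0.4, 0.0, 0.0]
width: 0.701
finger_force: 0.0
```

Emit:
send_rows(
  deltas=[
    [0,[0,0,0],0],
    [0,[0,0,0],0],
    [0,[0,0,0],0],
    [0,[0,0,0],0],
    [0,[0,0,0],0],
    [0,[0,0,0],0],
  ],
  squeeze=30,
)

```text
time_s: 3.93
tcp_pos: [0.3946, -0.2163, 0.122]
ee_rot: [[-0.003, 1.0, -0.005], [1.0, 0.003, -0.002], [-0.002, -0.005, -1.0]]
contact_force: [-13.1, -0.5, 11.8]
width: 0.116
finger_force: 29.6
```

Run:
```python
import numpy as np
f=lambda t:np.array([.197*(1-np.cos(t))+.047*np.sin(t),.197*np.sin(t)+.047*(np.cos(t)-1)])/.3
for k in range(2):
    t0=k*.87
    print([[round(float(v),3) for v in f(t0+.0725*i)-f(t0)] for i in range(1,13)])
```

```text
[[0.013, 0.047], [0.03, 0.093], [0.049, 0.138], [0.072, 0.181], [0.098, 0.223], [0.127, 0.262], [0.159, 0.299], [0.193, 0.334], [0.23, 0.367], [0.269, 0.396], [0.31, 0.423], [0.353, 0.446]]
[[0.044, 0.02], [0.09, 0.038], [0.137, 0.051], [0.185, 0.062], [0.234, 0.069], [0.282, 0.072], [0.331, 0.072], [0.38, 0.068], [0.428, 0.061], [0.476, 0.05], [0.523, 0.036], [0.569, 0.018]]
```

Emit:
send_rows(
  deltas=[
    [0,[0.013,0,0.047],0],
    [0,[0.03,0,0.093],0],
    [0,[0.049,0,0.138],0],
    [0,[0.072,0,0.181],0],
    [0,[0.098,0,0.223],0],
    [0,[0.127,0,0.262],0],
    [0,[0.159,0,0.299],0],
    [0,[0.193,0,0.334],0],
    [0,[0.23,0,0.367],0],
    [0,[0.269,0,0.396],0],
    [0,[0.31,0,0.423],0],
    [0,[0.353,0,0.446],0],
  ],
)

```text
time_s: 4.93
tcp_pos: [0.5018, -0.2156, 0.2579]
ee_rot: [[-0.001, 1.0, -0.001], [1.0, 0.001, -0.002], [-0.002, -0.001, -1.0]]
contact_force: [-5.0, 1.3, 4.6]
width: 0.112
finger_force: 30.4
```

Emit:
send_rows(
  deltas=[
    [0,[0.044,0,0.02],0],
    [0,[0.09,0,0.038],0],
    [0,[0.137,0,0.051],0],
    [0,[0.185,0,0.062],0],
    [0,[0.234,0,0.069],0],
    [0,[0.282,0,0.072],0],
  ],
)

```text
time_s: 5.43
tcp_pos: [0.5874, -0.2151, 0.2778]
ee_rot: [[-0.002, 1.0, 0.001], [1.0, 0.002, -0.001], [-0.001, 0.001, -1.0]]
contact_force: [-2.8, 1.3, 4.4]
width: 0.115
finger_force: 31.1
```

Emit:
send_rows(
  deltas=[
    [0,[0.049,0,0],0],
    [0,[0.098,0,-0.004],0],
    [0,[0.146,0,-0.011],0],
    [0,[0.194,0,-0.022],0],
    [0,[0.241,0,-0.036],0],
    [0,[0.285,0,-0.052],0],
    [0,[0.285,0,-0.052],0],
  ],
)

```text
time_s: 6.02
tcp_pos: [0.6728, -0.2148, 0.261]
ee_rot: [[-0.002, 1.0, -0.001], [1.0, 0.002, 0.0], [0.0, -0.001, -1.0]]
contact_force: [-1.8, 2.1, 1.9]
width: 0.114
finger_force: 30.9
```

Emit:
send_rows(
  deltas=[
    [0.36,[0,0,0],0],
    [0.36,[0,0,0],0],
    [0.36,[0,0,0],0],
    [0.36,[0,0,0],0],
  ],
)

```text
time_s: 6.35
tcp_pos: [0.6722, -0.2155, 0.2607]
ee_rot: [[-0.001, 1.0, 0.001], [1.0, 0.001, -0.0], [-0.0, 0.001, -1.0]]
contact_force: [-0.2, -0.3, 0.1]
width: 0.362
finger_force: 0.0
```

Emit:
send_rows(
  deltas=[
    [0.36,[0,0,0.08],0],
    [0.36,[0,0,0.16],0],
    [0.36,[0,0,0.24],0],
    [0.36,[0,0,0.35],0],
    [0.36,[0,0,0.35],0],
  ],
)

```text
time_s: 6.77
tcp_pos: [0.6737, -0.2162, 0.3742]
ee_rot: [[-0.001, 1.0, 0.012], [1.0, 0.001, -0.006], [-0.006, 0.012, -1.0]]
contact_force: [1.4, -1.0, 1.9]
width: 0.356
finger_force: 0.0
```

```bash
cat > d.py <<'E'
from h import *
import sys
np.set_printoptions(precision=3,suppress=True)
tag=sys.argv[1]
for cam in ('scene','side'):
    save(cam,tag+cam+'.png')
    for l in ['lid_handle','box_in','big_1','small_1','lid_hinge']:
        print(cam,l,[(np.round(q['xy'],1).tolist(),round(q['p'],2),onz(cam,q['xy'],.03).round(3)[:2].tolist()) for q in spotter.tip_of(cam,l)])
E
python3 d.py o
```

```text
scene lid_handle [([273.1, 231.2], 0.75, [0.566, -0.212]), ([356.9, 204.3], 0.32, [0.576, 0.19])]
scene box_in [([266.2, 220.9], 0.75, [0.505, -0.226]), ([241.4, 225.3], 0.53, [0.486, -0.336])]
scene big_1 [([365.9, 169.2], 0.79, [0.408, 0.313]), ([242.0, 224.9], 0.55, [0.485, -0.333]), ([185.5, 248.6], 0.52, [0.507, -0.591])]
scene small_1 [([283.2, 271.3], 0.71, [0.761, -0.23]), ([288.2, 210.1], 0.63, [0.488, -0.115]), ([362.8, 195.8], 0.6, [0.543, 0.234]), ([382.5, 250.3], 0.55, [0.827, 0.196]), ([275.3, 215.7], 0.39, [0.494, -0.179])]
scene lid_hinge [([275.9, 228.1], 0.96, [0.556, -0.196])]
side lid_handle [([354.2, 209.7], 0.61, [0.765, 0.1])]
side box_in [([308.2, 270.2], 0.71, [0.493, -0.239])]
side big_1 [([310.9, 282.9], 0.89, [0.491, -0.305]), ([279.1, 180.0], 0.55, [0.463, 0.419])]
side small_1 [([304.2, 259.9], 0.9, [0.488, -0.181]), ([325.2, 167.9], 0.78, [0.716, 0.494]), ([301.7, 246.0], 0.63, [0.492, -0.099]), ([285.6, 194.3], 0.61, [0.478, 0.284]), ([364.1, 198.7], 0.53, [0.835, 0.177]), ([307.7, 267.7], 0.34, [0.494, -0.226])]
side lid_hinge [([331.1, 255.3], 0.69, [0.595, -0.176])]
```

Emit:
send_rows(
  deltas=[
    [1,[-0.65,0,0],1],
    [1,[-0.65,0,0],1],
    [1,[-0.65,0,0],1],
    [1,[-0.65,0,0],1],
    [1,[-0.65,0,0],1],
    [1,[-0.65,0,0],1],
  ],
)

```text
time_s: 7.87
tcp_pos: [0.4734, -0.2149, 0.3653]
ee_rot: [[-0.501, 0.866, -0.002], [0.866, 0.501, -0.0], [0.001, -0.002, -1.0]]
contact_force: [-0.4, -0.5, -0.6]
width: 0.998
finger_force: 0.0
```

Emit:
send_rows(
  deltas=[
    [1,[0,0,0],1],
    [1,[0,0,0],1],
    [1,[0,0,0],1],
    [1,[0,0,0],1],
    [1,[0,0,0],1],
  ],
)

```text
time_s: 8.28
tcp_pos: [0.4777, -0.2153, 0.3653]
ee_rot: [[-0.869, 0.495, 0.001], [0.495, 0.869, -0.0], [-0.001, 0.0, -1.0]]
contact_force: [-0.3, 0.0, 0.2]
width: 0.998
finger_force: 0.0
```

Emit:
send_rows(
  deltas=[
    [1,[0,0,0],1],
    [1,[0,0,0],1],
    [1,[0,0,0],1],
    [1,[0,0,0],1],
    [1,[0,0,0],1],
    [1,[0,0,0],1],
  ],
)

```text
time_s: 8.78
tcp_pos: [0.4775, -0.2153, 0.3652]
ee_rot: [[-1.0, 0.002, 0.0], [0.002, 1.0, -0.0], [-0.0, -0.0, -1.0]]
contact_force: [0.8, 1.0, 0.5]
width: 1.005
finger_force: 0.0
```

```bash
cat > e.py <<'E'
from h import *
import sys
np.set_printoptions(precision=3,suppress=True)
tag=sys.argv[1]
s=ctrl.sense();print(s['time_s'],s['tcp_pos'],s['ee_rot'][:,0],s['joints'])
P=camera_params('wrist');a=save('wrist',tag+'.png')
for it in sys.argv[2:]:
    l,z=it.split(':')
    for q in spotter.tip_of('wrist',l): print(l,np.round(q['xy'],1),round(q['p'],2),onz('wrist',q['xy'],float(z),P))
E
python3 e.py w2 big_1:.0385 small_1:.034 box_in:.01
```

```text
8.7833 [ 0.478 -0.215  0.365] [-1.     0.002 -0.   ] [ -37.498   -1.523   90.116    0.004   91.398 -127.391]
big_1 [234.8 157.2] 0.74 [ 0.488 -0.327  0.038]
small_1 [345.1 160.3] 0.85 [ 0.493 -0.187  0.034]
small_1 [410.5 158.3] 0.57 [ 0.491 -0.104  0.034]
small_1 [612.3 211.1] 0.57 [0.563 0.171 0.034]
box_in [321.4 154.4] 0.87 [ 0.49  -0.218  0.01 ]
```

View pics/w2.png

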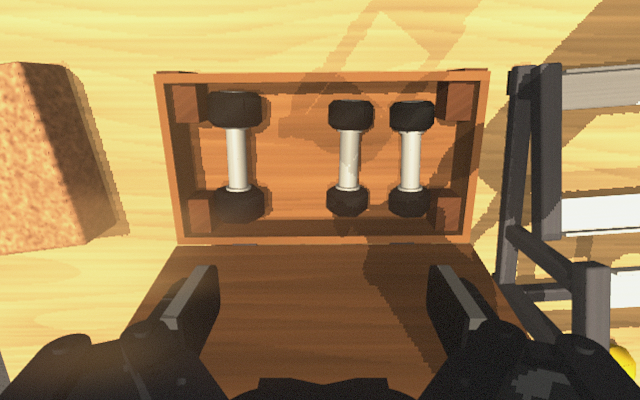

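Emit:
send_rows(
  deltas=[
    [1,[0.0,0.4,0.3],0],
    [1,[0.0,1,0.3],0],
    [1,[0.0,1,0.3],0],
    [1,[0.0,1,0.3],0],
    [1,[0.0,1,0.3],0],
    [1,[0.0,1,0.3],0],
    [1,[0.0,1,0.3],0],
    [1,[0.0,1,0.3],0],
    [1,[0.0,1,0.3],0],
  ],
)

```text
time_s: 9.73
tcp_pos: [0.4771, 0.0889, 0.4572]
ee_rot: [[-1.0, -0.006, 0.003], [-0.006, 1.0, 0.002], [-0.003, 0.002, -1.0]]
contact_force: [0.2, 0.2, 0.2]
width: 1.0
finger_force: 0.0
```

Emit:
send_rows(
  deltas=[
    [1,[0.0,0.36,0],0],
    [1,[0.0,0.36,0],0],
    [1,[0.0,0.36,0],0],
    [1,[0.0,0.36,0],0],
  ],
)

```text
time_s: 10.07
tcp_pos: [0.4768, 0.1961, 0.4547]
ee_rot: [[-1.0, -0.005, -0.001], [-0.005, 1.0, 0.001], [0.001, 0.001, -1.0]]
contact_force: [0.1, -0.0, 0.4]
width: 0.998
finger_force: 0.0
```

```bash
python3 e.py w3 big_3:.1135 small_3:.219 lower_shelf:.085 upper_shelf:.195 rack:0
```

```text
10.0667 [0.477 0.196 0.455] [-1.    -0.005  0.001] [  8.859  -2.52   81.236   0.094 101.318 -81.395]
big_3 [386.6 132.5] 0.56 [0.458 0.277 0.113]
small_3 [293.8 302.5] 0.96 [0.639 0.163 0.219]
small_3 [ 72.8 145.6] 0.91 [ 0.459 -0.053  0.219]
small_3 [126.2 146.8] 0.9 [ 0.46  -0.     0.219]
small_3 [317.7 334. ] 0.6 [0.682 0.191 0.219]
lower_shelf [532.3 116. ] 0.39 [0.438 0.476 0.085]
upper_shelf [384.5 129.8] 0.32 [0.445 0.26  0.195]
rack [325.7 195.1] 0.62 [0.576 0.201 0.   ]
rack [ 69.5 145.5] 0.3 [ 0.495 -0.211  0.   ]
```

View pics/w3.png

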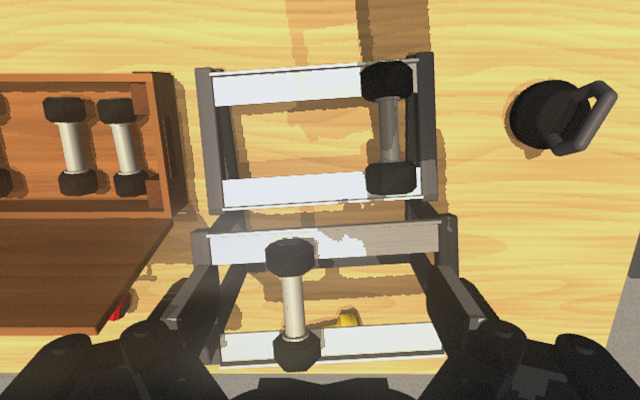

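Run:
```python
from h import *
np.set_printoptions(precision=4,suppress=True)
def o(uv,z): return onz('wrist',uv,z)
def yaw(a,b): return -np.arctan2((b-a)[0],(b-a)[1])
def line(n,u,v,z):
    a,b=o(u,z),o(v,z); print(n,a,b,'yaw',yaw(a,b))
line('L near inner',(217,107),(361,96),.075)
line('L far inner',(222,181),(367,171),.095)
line('L far outer toplip',(223,209),(420,197),.1125)
line('U near outer',(207,236),(438,219),.195-.079*np.sin(.2)+.01)
line('U near inner',(211,265),(440,251),.195-.044*.2)
line('U far inner',(220,338),(442,322),.195+.044*.2)
line('U far outer',(222,364),(443,352),.195+.080*.2+.01)
line('big3',(387,100),(390,164),.1135); line('small3',(292,277),(296,333),.219)
a,b=o((385,100),.1135-.0),o((390,164),.1135)
```

```text
L near inner [0.4297 0.0472 0.075 ] [0.4155 0.2421 0.075 ] yaw 0.07285971476150731
L far inner [0.5281 0.0508 0.095 ] [0.514  0.2515 0.095 ] yaw 0.07017977726093096
L far outer toplip [0.5631 0.0539 0.1125] [0.546  0.3224 0.1125] yaw 0.06360124216691608
U near outer [0.5697 0.055  0.1893] [0.5486 0.3236 0.1893] yaw 0.07866162172155954
U near inner [0.6093 0.0549 0.1862] [0.5907 0.331  0.1862] yaw 0.0672588796351355
U far inner [0.7013 0.0626 0.2038] [0.6779 0.3366 0.2038] yaw 0.08525051278417027
U far outer [0.7254 0.0676 0.221 ] [0.7077 0.3354 0.221 ] yaw 0.06615713255969975
big3 [0.4191 0.2707 0.1135] [0.5003 0.279  0.1135] yaw -1.4687033417084874
small3 [0.6069 0.156  0.219 ] [0.6819 0.1588 0.219 ] yaw -1.5343091651088496
```

Emit:
send_rows(
  deltas=[
    [0.8,[0.037,-1,-0.2],0],
    [0.8,[0.037,-1,-0.2],0],
    [0.8,[0.037,-1,-0.2],0],
    [0.8,[0.037,-1,-0.2],0],
    [0.8,[0.037,-1,-0.2],0],
    [0.8,[0.037,-1,-0.2],0],
    [0.8,[0.037,-1,-0.2],0],
    [0.8,[0.037,-1,-0.2],0],
  ],
)

```text
time_s: 11.03
tcp_pos: [0.4871, -0.1128, 0.3935]
ee_rot: [[-1.0, 0.005, -0.002], [0.005, 1.0, -0.001], [0.002, -0.001, -1.0]]
contact_force: [0.1, 0.5, -0.1]
width: 0.802
finger_force: 0.0
```

Emit:
send_rows(
  deltas=[
    [0.8,[0,-0.737,-0.65],0],
    [0.8,[0,-0.737,-0.65],0],
    [0.8,[0,-0.737,-0.65],0],
    [0.8,[0,-0.737,-0.65],0],
    [0.8,[0,-0.737,-0.65],0],
    [0.8,[0,-0.737,-0.65],0],
    [0.8,[0,-0.737,-0.65],0],
    [0.8,[0,-0.737,-0.65],0],
    [0.8,[0,-0.737,-0.65],0],
  ],
)

```text
time_s: 11.78
tcp_pos: [0.4862, -0.3297, 0.1974]
ee_rot: [[-1.0, 0.003, -0.004], [0.003, 1.0, 0.004], [0.004, 0.004, -1.0]]
contact_force: [0.4, 0.7, 0.3]
width: 0.803
finger_force: 0.0
```

```bash
python3 e.py w4 big_1:.0385
```

```text
11.7833 [ 0.486 -0.33   0.197] [-1.     0.003  0.004] [ -45.92    13.776   92.558   -0.008   73.963 -135.759]
big_1 [330.6 188.2] 0.55 [ 0.489 -0.324  0.038]
```

View pics/w4.png

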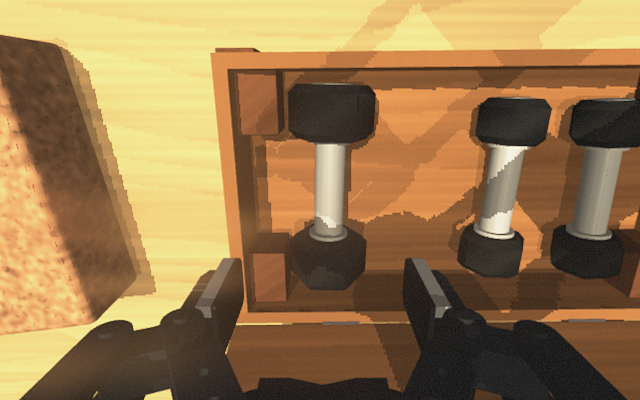

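Emit:
send_rows(
  deltas=[
    [0.8,[0.003,0.008,-0.13],0],
    [0.8,[0.003,0.008,-0.25],0],
    [0.8,[0.003,0.008,-0.35],0],
    [0.8,[0.003,0.008,-0.44],0],
    [0.8,[0.003,0.008,-0.51],0],
    [0.8,[0.003,0.008,-0.51],0],
    [0,[0.003,0.008,-0.51],0],
    [0,[0.003,0.008,-0.51],0],
    [0,[0.003,0.008,-0.51],0],
    [0,[0.003,0.008,-0.51],0],
    [0,[0.003,0.008,-0.51],0],
    [0,[0.003,0.008,-0.51],0],
  ],
  squeeze=70,
)

```text
time_s: 12.88
tcp_pos: [0.4908, -0.3264, 0.0502]
ee_rot: [[-1.0, -0.001, 0.003], [-0.001, 1.0, -0.001], [-0.003, -0.001, -1.0]]
contact_force: [-1.2, 5.1, 9.1]
width: 0.253
finger_force: 68.1
```

Emit:
send_rows(
  deltas=[
    [0,[0,0,0.05],0],
    [0,[0,0,0.13],0],
    [0,[0,0,0.25],0],
    [0,[0,0,0.38],0],
    [0,[0,0,0.5],0],
    [0,[0,0,0.63],0],
    [0,[0,0,0.75],0],
    [0,[0,0,0.83],0],
    [0,[0,0,0.83],0],
  ],
)

```text
time_s: 13.63
tcp_pos: [0.491, -0.3276, 0.3032]
ee_rot: [[-1.0, -0.002, 0.008], [-0.002, 1.0, -0.008], [-0.008, -0.008, -1.0]]
contact_force: [0.6, -1.5, -6.0]
width: 0.252
finger_force: 70.9
```

Emit:
send_rows(
  deltas=[
    [0,[-0.01,0.05,0],0],
    [0,[-0.03,0.13,0],0.05],
    [0,[-0.04,0.23,0],0.1],
    [0,[-0.05,0.33,0],0.134],
    [0,[-0.06,0.43,0],0.134],
    [0,[-0.07,0.53,0],0.134],
    [0,[-0.083,0.63,0],0.134],
    [0,[-0.083,0.73,0],0.134],
    [0,[-0.083,0.83,0],0.134],
    [0,[-0.083,0.92,0],0.134],
    [0,[-0.083,1,0],0.134],
  ],
)

```text
time_s: 14.55
tcp_pos: [0.4626, -0.0237, 0.293]
ee_rot: [[-0.997, -0.072, -0.005], [-0.072, 0.997, 0.002], [0.004, 0.002, -1.0]]
contact_force: [1.1, -0.4, -9.0]
width: 0.255
finger_force: 70.5
```

Emit:
send_rows(
  deltas=[
    [0,[0,0.1,0],0],
    [0,[0,0.2,0],0],
    [0,[0,0.3,0],0],
    [0,[0,0.4,0],0],
    [0,[0,0.5,0],0],
    [0,[0,0.58,0],0],
    [0,[0,0.615,0],0],
    [0,[0,0.615,0],0],
    [0,[0,0.615,0],0],
  ],
)

```text
time_s: 15.3
tcp_pos: [0.4633, 0.1584, 0.294]
ee_rot: [[-0.997, -0.073, -0.004], [-0.073, 0.997, -0.001], [0.004, -0.001, -1.0]]
contact_force: [-0.7, -0.9, -7.9]
width: 0.251
finger_force: 70.7
```

```bash
python3 e.py w5 big_1:.29 lower_shelf:.085 upper_shelf:.195
python3 - <<'E'
from h import *
s=ctrl.sense();print(s['width'],s['finger_force'],s['contact_force'],s['moment'])
E
```

```text
15.3 [0.463 0.158 0.294] [-0.997 -0.073  0.004] [  4.729  -5.181 101.518  -0.054  83.873 -89.444]
big_1 [324.8 274.5] 0.6 [0.457 0.158 0.29 ]
big_1 [460.5 179.6] 0.59 [0.416 0.204 0.29 ]
0.24723778618809303 70.70181369781494 [ 0.24572787 -0.35490969 -7.86639292] [-0.00788276 -0.02298676 -0.00260093]
```

View pics/w5.png

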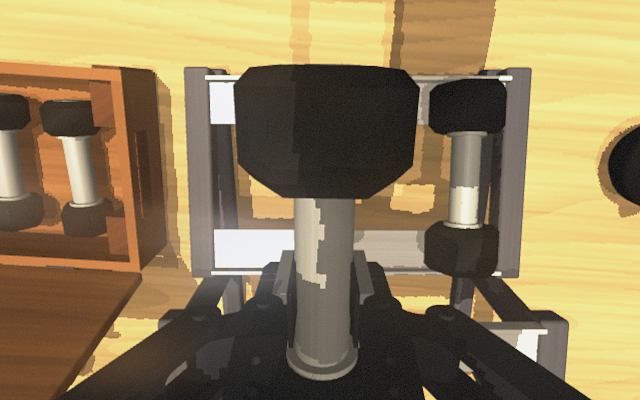

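Run:
```python
from h import *
for z in (.283,.295):
  for dx in (-.08,-.04,.04): print(z,dx,proj('wrist',(.462+dx,.158+dx*.073,z)))
for X in [(.38,.15,.311),(.42,.15,.311)]: print(proj('wrist',X))
# lower shelf check
print(onz('wrist',(214,230),.095),onz('wrist',(232,124),.075),onz('wrist',(465,188),.1135))
```

```text
0.283 -0.08 [326.17683922  67.93122384]
0.283 -0.04 [326.15047302 178.81492258]
0.283 0.04 [326.10960729 350.67681081]
0.295 -0.08 [326.49297169  66.24114865]
0.295 -0.04 [326.43380219 187.30832466]
0.295 0.04 [326.3441119  370.82433767]
[319.72062138  55.03451364]
[310.95171364 194.09400882]
[0.52880984 0.05552182 0.095     ] [0.42863359 0.06873759 0.075     ] [0.46514739 0.28203871 0.1135    ]
```

Emit:
send_rows(
  deltas=[
    [0,[0.007,0,-0.08],0],
    [0,[0.007,0,-0.18],0],
    [0,[0.007,0,-0.28],0],
    [0,[0.007,0,-0.37],0],
    [0,[0.007,0,-0.43],0],
    [0,[0.007,0,-0.47],0],
    [0,[0.007,0,-0.48],0],
    [0,[0.007,0,-0.48],0],
  ],
)

```text
time_s: 16.17
tcp_pos: [0.466, 0.1578, 0.1514]
ee_rot: [[-0.997, -0.071, -0.002], [-0.071, 0.998, -0.0], [0.002, -0.0, -1.0]]
contact_force: [0.6, -0.1, -8.0]
width: 0.25
finger_force: 70.5
```

Emit:
send_rows(
  deltas=[
    [0,[0,0,-0.01],0],
    [0,[0,0,-0.02],0],
    [0,[0,0,-0.03],0],
    [0,[0,0,-0.04],0],
    [0,[0,0,-0.05],0],
    [0,[0,0,-0.055],0],
  ],
  squeeze=30,
)

```text
time_s: 16.67
tcp_pos: [0.4661, 0.1584, 0.136]
ee_rot: [[-0.997, -0.072, -0.001], [-0.072, 0.997, -0.001], [0.001, -0.001, -1.0]]
contact_force: [-5.4, -3.1, -0.5]
width: 0.25
finger_force: 71.4
```

Emit:
send_rows(
  deltas=[
    [0.1,[0,0,-0.01],0],
    [0.1,[0,0,-0.02],0],
    [0.1,[0,0,-0.03],0],
    [0.1,[0,0,-0.035],0],
    [0.1,[0,0,-0.035],0],
  ],
  squeeze=25,
)

```text
time_s: 17.08
tcp_pos: [0.4662, 0.1585, 0.1257]
ee_rot: [[-0.997, -0.072, -0.001], [-0.072, 0.997, -0.0], [0.001, -0.0, -1.0]]
contact_force: [-5.1, -0.9, -2.0]
width: 0.25
finger_force: 71.0
```

Emit:
send_rows(
  deltas=[
    [0.28,[0,0,-0.01],0],
    [0.3,[0,0,-0.01],0],
    [0.34,[0,0,-0.01],0],
    [0.45,[0,0,-0.01],0],
    [0.5,[0,0,-0.01],0],
    [0.5,[0,0,0],0],
  ],
)

```text
time_s: 17.58
tcp_pos: [0.4664, 0.1585, 0.1251]
ee_rot: [[-0.997, -0.072, -0.0], [-0.072, 0.997, -0.0], [0.0, 0.0, -1.0]]
contact_force: [-0.1, -0.2, 0.1]
width: 0.503
finger_force: 0.0
```

Emit:
send_rows(
  deltas=[
    [0.5,[0,0,0.08],0],
    [0.5,[0,0,0.2],0],
    [0.5,[0,0,0.3],0],
    [0.5,[0,0,0.4],0],
    [0.5,[0,0,0.5],0],
    [0.5,[0,0,0.6],0],
    [0.5,[0,0,0.7],0],
    [0.5,[0,0,0.7],0],
  ],
)

```text
time_s: 18.25
tcp_pos: [0.4691, 0.1588, 0.3428]
ee_rot: [[-0.997, -0.072, 0.013], [-0.072, 0.997, 0.001], [-0.013, 0.0, -1.0]]
contact_force: [0.7, 0.6, 1.8]
width: 0.5
finger_force: 0.0
```

```bash
python3 e.py w6 big_1:.113
```

```text
18.25 [0.469 0.159 0.343] [-0.997 -0.072 -0.013] [  4.693  -6.169  97.004   0.001  88.44  -89.43 ]
big_1 [321.5 160.2] 0.93 [0.467 0.157 0.113]
```

View pics/w6.png

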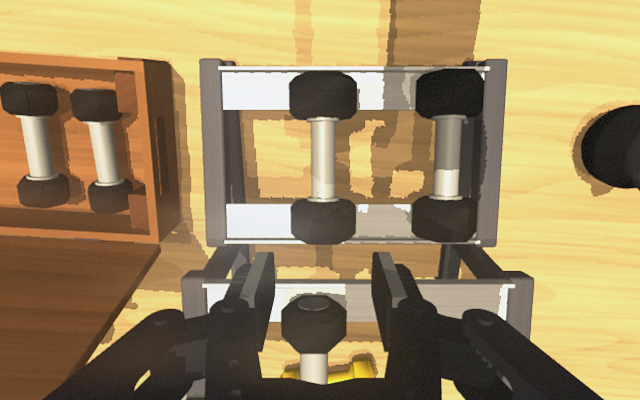

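Emit:
send_rows(
  deltas=[
    [0.75,[0.02,-0.13,0],0],
    [0.75,[0.08,-0.878,-0.3],-0.12],
    [0.75,[0.08,-0.878,-0.3],-0.12],
    [0.75,[0.08,-0.878,-0.3],-0.12],
    [0.75,[0.08,-0.878,-0.3],-0.12],
    [0.75,[0.08,-0.878,-0.3],-0.12],
    [0.75,[0.08,-0.878,-0.45],-0.12],
    [0.75,[0.08,-0.878,-0.45],-0.12],
    [0.75,[0.08,-0.878,-0.45],-0.12],
    [0.75,[0.08,-0.878,-0.45],-0.12],
  ],
)

```text
time_s: 19.18
tcp_pos: [0.4888, -0.1044, 0.198]
ee_rot: [[-1.0, -0.008, -0.005], [-0.008, 1.0, 0.003], [0.005, 0.003, -1.0]]
contact_force: [-0.2, 0.4, 0.5]
width: 0.752
finger_force: 0.0
```

```bash
python3 e.py w7 small_1:.034
```

```text
19.1833 [ 0.489 -0.104  0.198] [-1.    -0.008  0.005] [ -25.942    0.953  106.632    0.02    72.736 -116.382]
small_1 [224.2 184.7] 0.76 [ 0.49  -0.186  0.034]
small_1 [323.9 189. ] 0.62 [ 0.493 -0.104  0.034]
```

View pics/w7.png

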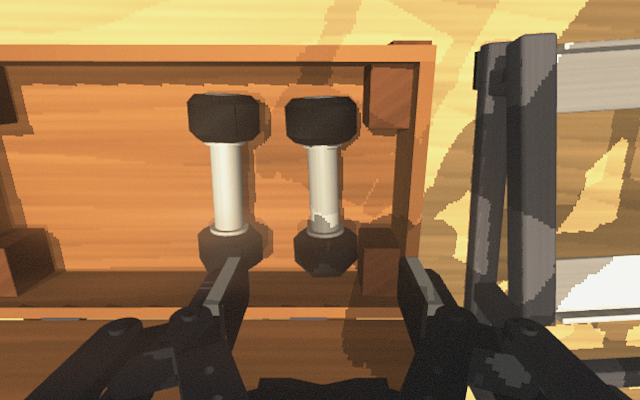

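Emit:
send_rows(
  deltas=[
    [0.75,[0.007,0.003,-0.13],0],
    [0.75,[0.007,0.003,-0.25],0],
    [0.75,[0.007,0.003,-0.36],0],
    [0.75,[0.007,0.003,-0.45],0],
    [0.75,[0.007,0.003,-0.52],0],
    [0.75,[0.007,0.003,-0.525],0],
    [0.1,[0.007,0.003,-0.525],0],
    [0.1,[0.007,0.003,-0.525],0],
    [0.1,[0.007,0.003,-0.525],0],
    [0.1,[0.007,0.003,-0.525],0],
    [0.1,[0.007,0.003,-0.525],0],
    [0.1,[0.007,0.003,-0.525],0],
  ],
  squeeze=60,
)

```text
time_s: 20.28
tcp_pos: [0.4947, -0.1045, 0.0455]
ee_rot: [[-1.0, -0.01, 0.004], [-0.01, 1.0, -0.002], [-0.004, -0.002, -1.0]]
contact_force: [-0.7, 2.5, 5.9]
width: 0.258
finger_force: 58.4
```

Emit:
send_rows(
  deltas=[
    [0.1,[0,0,0.05],0],
    [0.1,[0,0,0.13],0],
    [0.1,[0,0,0.25],0],
    [0.1,[0,0,0.38],0],
    [0.1,[0,0,0.5],0],
    [0.1,[0,0,0.63],0],
    [0.1,[0,0,0.76],0],
    [0.1,[0,0,0.89],0],
    [0.1,[0,0,0.97],0],
    [0.1,[0,0,1],0],
    [0.1,[0,0,1],0],
  ],
)

```text
time_s: 21.2
tcp_pos: [0.4933, -0.1043, 0.3456]
ee_rot: [[-1.0, -0.009, 0.005], [-0.009, 1.0, -0.002], [-0.005, -0.002, -1.0]]
contact_force: [0.2, -0.3, -4.9]
width: 0.254
finger_force: 59.7
```

Emit:
send_rows(
  deltas=[
    [0.1,[0.0,0.05,0.02],0],
    [0.1,[0.03,0.13,0.04],0.05],
    [0.1,[0.07,0.23,0.04],0.1],
    [0.1,[0.12,0.33,0.04],0.115],
    [0.1,[0.17,0.43,0.04],0.115],
    [0.1,[0.22,0.53,0.04],0.115],
    [0.1,[0.27,0.63,0.04],0.115],
    [0.1,[0.32,0.73,0.04],0.115],
    [0.1,[0.37,0.83,0.04],0.115],
    [0.1,[0.42,0.92,0.04],0.115],
    [0.1,[0.46,1,0.04],0.115],
  ],
)

```text
time_s: 22.12
tcp_pos: [0.63, 0.198, 0.3503]
ee_rot: [[-0.998, -0.07, -0.006], [-0.07, 0.998, -0.0], [0.006, -0.0, -1.0]]
contact_force: [-0.1, -0.6, -4.2]
width: 0.259
finger_force: 59.6
```

Emit:
send_rows(
  deltas=[
    [0.1,[0.02,0.08,-0.05],0],
    [0.1,[0.025,0.117,-0.15],0],
    [0.1,[0.025,0.117,-0.22],0],
    [0.1,[0.025,0.117,-0.24],0],
    [0.1,[0.025,0.117,-0.24],0],
    [0.1,[0.025,0.117,-0.24],0],
  ],
)

```text
time_s: 22.62
tcp_pos: [0.6377, 0.2306, 0.2817]
ee_rot: [[-0.998, -0.069, -0.002], [-0.069, 0.998, -0.001], [0.002, -0.0, -1.0]]
contact_force: [0.9, -0.5, -3.7]
width: 0.253
finger_force: 59.6
```

```bash
python3 e.py w8 small_1:.273; python3 -c "
from h import *
print(ctrl.sense()['width'],ctrl.sense()['contact_force'])
for dx in (-.038,.038): print(proj('wrist',(.638+dx,.231+dx*.07,.285)))
print(onz('wrist',(320,200),.219))"
```

```text
22.6167 [0.638 0.231 0.282] [-0.998 -0.069  0.002] [  9.698  23.523  70.779  -0.009  85.818 -84.232]
small_1 [322.7 274.5] 0.7 [0.635 0.23  0.273]
small_1 [200.  223.7] 0.61 [0.616 0.18  0.273]
0.25733457624090067 [-0.24699369  0.43112671 -4.37371091]
[325.74556417 197.60967863]
[325.55491169 371.27039141]
[0.62250896 0.22731044 0.219     ]
```

View pics/w8.png

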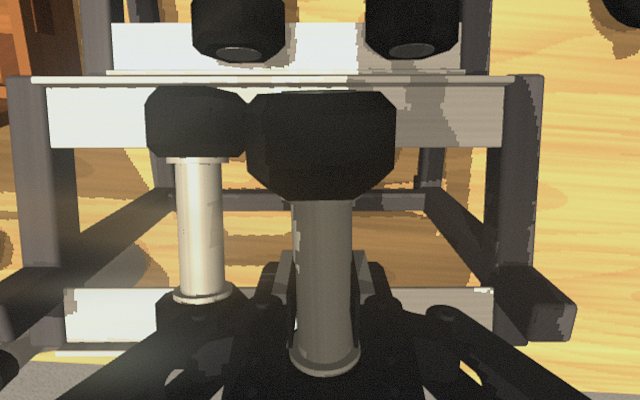

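```bash
python3 -c "
from h import *
print(onz('wrist',(200,224),.219),onz('wrist',(193,160),.231),onz('wrist',(203,292),.231))
for uv,z in [((50,148),.186),((485,147),.186),((65,290),.204),((493,288),.204),((45,82),.19),((505,78),.19)]: print(onz('wrist',uv,z))"
```

```text
[0.64117824 0.1612944  0.219     ] [0.60214957 0.16316659 0.231     ] [0.67695587 0.16554839 0.231     ]
[0.61103482 0.05987964 0.186     ]
[0.59213919 0.32668866 0.186     ]
[0.69935492 0.06789126 0.204     ]
[0.67909702 0.34226065 0.204     ]
[0.57192952 0.06627799 0.19      ]
[0.55182473 0.32802814 0.19      ]
```

Emit:
send_rows(
  deltas=[
    [0.1,[0.006,0.012,-0.03],0],
    [0.1,[0.006,0.012,-0.08],0],
    [0.1,[0.006,0.012,-0.1],0],
    [0.1,[0.006,0.012,-0.115],0],
    [0.1,[0.006,0.012,-0.13],0],
    [0.1,[0.006,0.012,-0.145],0],
    [0.1,[0.006,0.012,-0.16],0],
    [0.1,[0.006,0.012,-0.17],0],
    [0.1,[0.006,0.012,-0.175],0],
  ],
)

```text
time_s: 23.47
tcp_pos: [0.6398, 0.2352, 0.232]
ee_rot: [[-0.998, -0.07, 0.001], [-0.07, 0.998, 0.001], [-0.001, 0.001, -1.0]]
contact_force: [-6.2, 1.4, 3.2]
width: 0.254
finger_force: 60.8
```

Emit:
send_rows(
  deltas=[
    [0.28,[0,0,-0.005],0],
    [0.3,[0,0,-0.005],0],
    [0.33,[0,0,-0.005],0],
    [0.4,[0,0,-0.005],0],
    [0.45,[0,0,-0.005],0],
    [0.45,[0,0,0],0],
  ],
)

```text
time_s: 23.97
tcp_pos: [0.6399, 0.2346, 0.2301]
ee_rot: [[-0.998, -0.069, -0.0], [-0.069, 0.998, -0.0], [0.0, -0.0, -1.0]]
contact_force: [-0.1, 0.6, 0.4]
width: 0.447
finger_force: 0.0
```

Emit:
send_rows(
  deltas=[
    [0.45,[0,0,0.08],0],
    [0.45,[0,0,0.2],0],
    [0.45,[0,0,0.3],0],
    [0.45,[0,0,0.4],0],
    [0.45,[0,0,0.45],0],
    [0.45,[0,0,0.45],0],
  ],
)

```text
time_s: 24.47
tcp_pos: [0.6414, 0.235, 0.3714]
ee_rot: [[-0.998, -0.069, 0.01], [-0.069, 0.998, 0.002], [-0.01, 0.001, -1.0]]
contact_force: [0.4, 0.2, 0.7]
width: 0.452
finger_force: 0.0
```

```bash
python3 e.py w9 small_1:.219
```

```text
24.4667 [0.641 0.235 0.371] [-0.998 -0.069 -0.01 ] [ 10.012  22.63   62.035   0.     94.768 -83.95 ]
small_1 [286.6 270.3] 0.8 [0.72  0.209 0.219]
small_1 [231.4 179. ] 0.79 [0.642 0.162 0.219]
small_1 [323.3 181.5] 0.67 [0.639 0.235 0.219]
```

View pics/w9.png

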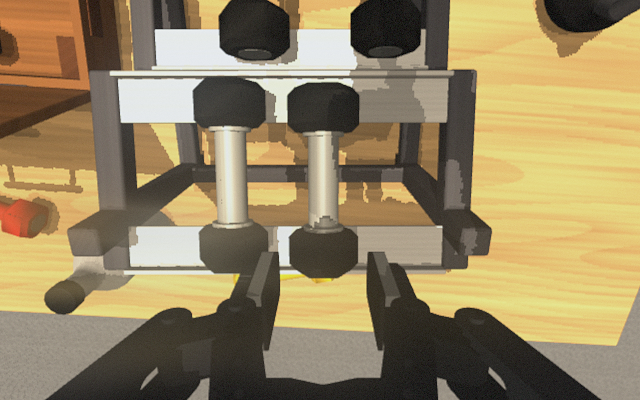

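Emit:
send_rows(
  deltas=[
    [0.75,[-0.1,-0.1,0],0],
    [0.75,[-0.497,-0.8,0],-0.115],
    [0.75,[-0.497,-0.8,0],-0.115],
    [0.75,[-0.497,-0.8,0],-0.115],
    [0.75,[-0.497,-0.8,0],-0.115],
    [0.75,[-0.497,-0.8,0],-0.115],
    [0.75,[-0.497,-0.8,0],-0.115],
    [0.75,[-0.497,-0.8,0],-0.115],
    [0.75,[-0.497,-0.8,0],-0.115],
  ],
)

```text
time_s: 25.32
tcp_pos: [0.4896, -0.0063, 0.3631]
ee_rot: [[-1.0, -0.006, -0.003], [-0.006, 1.0, 0.001], [0.003, 0.001, -1.0]]
contact_force: [0.1, 1.1, 0.6]
width: 0.752
finger_force: 0.0
```

Emit:
send_rows(
  deltas=[
    [0.75,[0,-0.597,-0.55],0],
    [0.75,[0,-0.597,-0.55],0],
    [0.75,[0,-0.597,-0.55],0],
    [0.75,[0,-0.597,-0.55],0],
    [0.75,[0,-0.597,-0.55],0],
    [0.75,[0,-0.597,-0.55],0],
    [0.75,[0,-0.597,-0.55],0],
    [0.75,[0,-0.597,-0.55],0],
  ],
)

```text
time_s: 25.98
tcp_pos: [0.4897, -0.1834, 0.197]
ee_rot: [[-1.0, -0.008, -0.005], [-0.008, 1.0, 0.004], [0.005, 0.004, -1.0]]
contact_force: [1.0, 0.8, 0.2]
width: 0.753
finger_force: 0.0
```

```bash
python3 e.py w10 small_1:.034 big_1:.0385
```

```text
25.9833 [ 0.49  -0.183  0.197] [-1.    -0.008  0.005] [ -33.801    4.51   103.054    0.036   72.805 -124.277]
small_1 [317.6 183.8] 0.78 [ 0.49  -0.188  0.034]
```

View pics/w10.png

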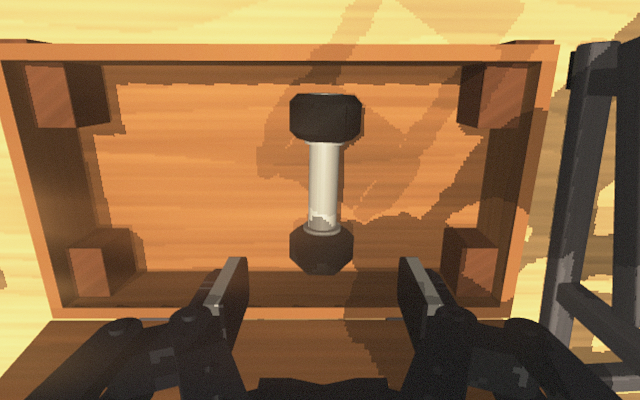

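Emit:
send_rows(
  deltas=[
    [0.75,[0.004,0,-0.13],0],
    [0.75,[0.004,0,-0.25],0],
    [0.75,[0.004,0,-0.36],0],
    [0.75,[0.004,0,-0.45],0],
    [0.75,[0.004,0,-0.52],0],
    [0.75,[0.004,0,-0.525],0],
    [0.1,[0.004,0,-0.525],0],
    [0.1,[0.004,0,-0.525],0],
    [0.1,[0.004,0,-0.525],0],
    [0.1,[0.004,0,-0.525],0],
    [0.1,[0.004,0,-0.525],0],
    [0.1,[0.004,0,-0.525],0],
  ],
)

```text
time_s: 27.13
tcp_pos: [0.4939, -0.185, 0.0454]
ee_rot: [[-1.0, -0.009, 0.004], [-0.009, 1.0, -0.002], [-0.004, -0.002, -1.0]]
contact_force: [-0.2, 2.6, 7.3]
width: 0.258
finger_force: 58.5
```

Emit:
send_rows(
  deltas=[
    [0.1,[0,0,0.05],0],
    [0.1,[0,0,0.13],0],
    [0.1,[0,0,0.25],0],
    [0.1,[0,0,0.38],0],
    [0.1,[0,0,0.5],0],
    [0.1,[0,0,0.63],0],
    [0.1,[0,0,0.76],0],
    [0.1,[0,0,0.89],0],
    [0.1,[0,0,0.97],0],
    [0.1,[0,0,1],0],
    [0.1,[0,0,1],0],
  ],
)

```text
time_s: 28.05
tcp_pos: [0.4927, -0.1848, 0.3457]
ee_rot: [[-1.0, -0.009, 0.005], [-0.009, 1.0, -0.003], [-0.005, -0.003, -1.0]]
contact_force: [0.2, -0.0, -4.2]
width: 0.257
finger_force: 59.7
```

Emit:
send_rows(
  deltas=[
    [0.1,[0.0,0.05,0.02],0],
    [0.1,[0.03,0.13,0.04],0.05],
    [0.1,[0.06,0.23,0.04],0.1],
    [0.1,[0.09,0.33,0.04],0.115],
    [0.1,[0.12,0.43,0.04],0.115],
    [0.1,[0.15,0.53,0.04],0.115],
    [0.1,[0.18,0.63,0.04],0.115],
    [0.1,[0.21,0.73,0.04],0.115],
    [0.1,[0.24,0.83,0.04],0.115],
    [0.1,[0.27,0.92,0.04],0.115],
    [0.1,[0.3,1,0.04],0.115],
  ],
)

```text
time_s: 28.97
tcp_pos: [0.5806, 0.1184, 0.3512]
ee_rot: [[-0.997, -0.07, -0.006], [-0.07, 0.998, 0.001], [0.006, 0.001, -1.0]]
contact_force: [0.9, -1.4, -4.0]
width: 0.257
finger_force: 59.6
```

Emit:
send_rows(
  deltas=[
    [0.1,[0.03,0.1,0],0],
    [0.1,[0.06,0.2,0],0],
    [0.1,[0.09,0.3,0],0],
    [0.1,[0.12,0.4,0],0],
    [0.1,[0.15,0.5,0],0],
    [0.1,[0.173,0.58,-0.05],0],
    [0.1,[0.173,0.62,-0.15],0],
    [0.1,[0.173,0.62,-0.22],0],
    [0.1,[0.173,0.62,-0.24],0],
    [0.1,[0.173,0.62,-0.24],0],
    [0.1,[0.173,0.62,-0.24],0],
  ],
)

```text
time_s: 29.88
tcp_pos: [0.6333, 0.3014, 0.282]
ee_rot: [[-0.998, -0.069, -0.002], [-0.069, 0.998, -0.001], [0.002, -0.0, -1.0]]
contact_force: [-0.0, -0.2, -3.1]
width: 0.257
finger_force: 59.5
```

```bash
python3 e.py w11 small_1:.219; python3 -c "
from h import *
print(ctrl.sense()['width'])
for dx in (-.038,.038): print(proj('wrist',(.632+dx,.301+dx*.07,.285)))"
```

```text
29.8833 [0.633 0.301 0.282] [-0.998 -0.069  0.002] [ 15.605  27.134  65.988  -0.002  86.994 -78.339]
small_1 [322.5 272.6] 0.98 [0.66  0.302 0.219]
small_1 [ 70.9 225.3] 0.6 [0.64  0.162 0.219]
small_1 [202.9 232.9] 0.56 [0.639 0.234 0.219]
0.2532689808464774
[324.06993614 192.64399505]
[324.12785079 367.49638035]
```

View pics/w11.png

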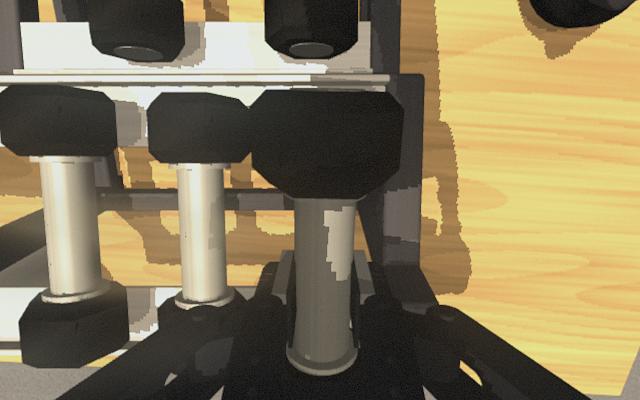

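Emit:
send_rows(
  deltas=[
    [0.1,[0.003,-0.013,-0.01],0],
    [0.1,[0.003,-0.013,-0.05],0],
    [0.1,[0.003,-0.013,-0.1],0],
    [0.1,[0.003,-0.013,-0.115],0],
    [0.1,[0.003,-0.013,-0.13],0],
    [0.1,[0.003,-0.013,-0.145],0],
    [0.1,[0.003,-0.013,-0.16],0],
    [0.1,[0.003,-0.013,-0.17],0],
    [0.1,[0.003,-0.013,-0.175],0],
  ],
)

```text
time_s: 30.73
tcp_pos: [0.6347, 0.298, 0.2322]
ee_rot: [[-0.998, -0.069, 0.001], [-0.069, 0.998, 0.0], [-0.001, 0.0, -1.0]]
contact_force: [-6.3, -0.6, 1.9]
width: 0.255
finger_force: 60.6
```

Emit:
send_rows(
  deltas=[
    [0.28,[0,0,-0.005],0],
    [0.3,[0,0,-0.005],0],
    [0.33,[0,0,-0.005],0],
    [0.4,[0,0,-0.005],0],
    [0.42,[0,0,-0.005],0],
    [0.42,[0,0,0],0],
  ],
)

```text
time_s: 31.23
tcp_pos: [0.6348, 0.2977, 0.2301]
ee_rot: [[-0.998, -0.069, -0.0], [-0.069, 0.998, 0.0], [0.0, 0.0, -1.0]]
contact_force: [-0.2, 0.4, 0.1]
width: 0.416
finger_force: 0.0
```

Emit:
send_rows(
  deltas=[
    [0.42,[0,0,0.08],0],
    [0.42,[0,0,0.2],0],
    [0.42,[0,0,0.3],0],
    [0.42,[0,0,0.4],0],
    [0.42,[-0.2,-0.1,0.45],0],
    [0.42,[-0.3,-0.3,0.5],0],
    [0.42,[-0.3,-0.3,0.5],0],
    [0.42,[-0.3,-0.3,0.5],0],
  ],
)

```text
time_s: 31.9
tcp_pos: [0.5427, 0.2049, 0.3825]
ee_rot: [[-0.998, -0.067, 0.002], [-0.067, 0.998, -0.001], [-0.002, -0.002, -1.0]]
contact_force: [-0.3, 0.2, 0.9]
width: 0.418
finger_force: 0.0
```

```bash
python3 e.py w12 small_1:.219 big_1:.113
```

```text
31.9 [0.543 0.205 0.383] [-0.998 -0.067 -0.002] [  8.799   6.865  79.535  -0.096  93.506 -85.07 ]
small_1 [348.2 288.6] 0.9 [0.641 0.234 0.219]
small_1 [414.6 287.8] 0.85 [0.636 0.293 0.219]
small_1 [398.5  74.5] 0.31 [0.455 0.255 0.219]
big_1 [397.7  76.9] 0.61 [0.454 0.275 0.113]
big_1 [284.7  82.2] 0.59 [0.467 0.159 0.113]
```

View pics/w12.png

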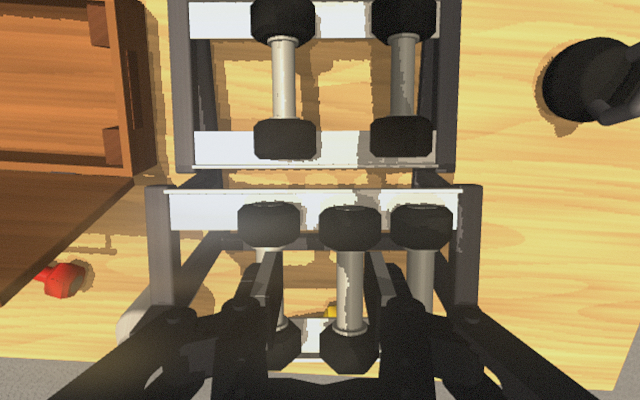

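Emit:
send_rows(
  deltas=[
    [0.4,[0.1,-0.7,0.05],-1],
    [0.4,[0.1,-0.7,0.05],-1],
    [0.4,[0.1,-0.7,0.05],-1],
    [0.4,[0.1,-0.7,0.05],-1],
    [0.4,[0.1,-0.7,0.05],-1],
    [0.4,[0.1,-0.7,0.05],-1],
    [0.4,[0.1,-0.7,0.05],-1],
  ],
)

```text
time_s: 32.63
tcp_pos: [0.5759, -0.004, 0.3943]
ee_rot: [[-0.897, 0.442, -0.001], [0.442, 0.897, 0.0], [0.001, 0.0, -1.0]]
contact_force: [-0.2, -0.6, 0.4]
width: 0.404
finger_force: 0.0
```

Emit:
send_rows(
  deltas=[
    [0.4,[0.327,-0.708,0],-1],
    [0.4,[0.327,-0.708,0],-1],
    [0.4,[0.327,-0.708,0],-1],
    [0.4,[0.327,-0.708,0],-1],
    [0.4,[0.327,-0.708,0],-1],
    [0.4,[0.327,-0.708,0],-1],
    [0.4,[0.327,-0.708,0],-1],
  ],
)

```text
time_s: 33.22
tcp_pos: [0.6746, -0.2175, 0.3915]
ee_rot: [[-0.557, 0.831, -0.003], [0.831, 0.557, 0.001], [0.002, -0.002, -1.0]]
contact_force: [0.4, -0.1, -0.1]
width: 0.398
finger_force: 0.0
```

Emit:
send_rows(
  deltas=[
    [0.4,[0,0,0],-1],
    [0.4,[0,0,0],-1],
    [0.4,[0,0,0],-1],
    [0.4,[0,0,0],-1],
    [0.4,[0,0,0],-1],
  ],
)

```text
time_s: 33.63
tcp_pos: [0.6739, -0.2119, 0.3945]
ee_rot: [[-0.069, 0.998, -0.0], [0.998, 0.069, 0.001], [0.001, -0.0, -1.0]]
contact_force: [0.7, 0.2, 0.1]
width: 0.395
finger_force: 0.0
```

```bash
python3 e.py w13 lid_handle:.256; python3 d.py q | grep -v box_in
```

```text
33.6333 [ 0.674 -0.212  0.395] [-0.069  0.998  0.001] [-27.249  27.225  53.46    0.05   99.367 -31.175]
lid_handle [323.1 199.9] 0.81 [ 0.676 -0.218  0.256]
scene lid_handle [([274.7, 231.0], 0.88, [0.568, -0.206])]
scene big_1 [([340.5, 178.6], 0.66, [0.414, 0.176]), ([367.3, 170.1], 0.5, [0.416, 0.317])]
scene small_1 [([388.6, 179.6], 0.89, [0.505, 0.388]), ([382.5, 250.9], 0.84, [0.829, 0.195]), ([283.3, 272.3], 0.72, [0.765, -0.231]), ([375.2, 194.1], 0.54, [0.556, 0.292]), ([359.8, 193.4], 0.54, [0.526, 0.227]), ([266.5, 221.8], 0.49, [0.51, -0.226])]
scene lid_hinge [([274.2, 229.0], 0.58, [0.558, -0.205]), ([349.5, 180.3], 0.2, [0.439, 0.212])]
side lid_handle [([356.4, 211.9], 0.79, [0.77, 0.082])]
side big_1 [([287.1, 195.3], 0.72, [0.484, 0.274]), ([282.6, 178.3], 0.68, [0.483, 0.432]), ([272.6, 172.9], 0.21, [0.439, 0.495])]
side small_1 [([324.6, 164.2], 0.72, [0.722, 0.534]), ([316.2, 156.7], 0.7, [0.694, 0.625]), ([360.8, 199.1], 0.7, [0.818, 0.177]), ([374.7, 262.0], 0.57, [0.75, -0.245]), ([321.9, 162.4], 0.49, [0.711, 0.556])]
side lid_hinge [([333.1, 257.1], 0.58, [0.601, -0.187])]
```

Emit:
send_rows(
  deltas=[
    [0.36,[0,-0.015,-0.08],-0.13],
    [0.36,[0,-0.015,-0.17],-0.13],
    [0.36,[0,-0.015,-0.26],-0.13],
    [0.36,[0,-0.015,-0.34],-0.13],
    [0.36,[0,-0.015,-0.4],-0.13],
    [0.36,[0,-0.015,-0.44],-0.13],
    [0.36,[0,-0.015,-0.44],-0.13],
  ],
)

```text
time_s: 34.92
tcp_pos: [0.6715, -0.2186, 0.2594]
ee_rot: [[-0.001, 1.0, -0.005], [1.0, 0.001, 0.003], [0.003, -0.005, -1.0]]
contact_force: [-0.6, -0.1, -0.3]
width: 0.36
finger_force: 0.0
```

Emit:
send_rows(
  deltas=[
    [0,[0,0,0],0],
    [0,[0,0,0],0],
    [0,[0,0,0],0],
    [0,[0,0,0],0],
    [0,[0,0,0],0],
  ],
  squeeze=30,
)

```text
time_s: 35.33
tcp_pos: [0.6729, -0.2195, 0.2649]
ee_rot: [[-0.001, 1.0, 0.001], [1.0, 0.001, -0.001], [-0.001, 0.001, -1.0]]
contact_force: [-5.0, 0.7, 2.8]
width: 0.114
finger_force: 29.9
```

Run:
```python
import numpy as np
f=lambda t:np.array([.197*(1-np.cos(t))+.047*np.sin(t),.197*np.sin(t)+.047*(np.cos(t)-1)])/.3
for t0 in (1.74,.87):
    print([[round(float(v),3) for v in f(t0-.0725*i)-f(t0)] for i in range(1,13)])
```

```text
[[-0.046, 0.018], [-0.092, 0.032], [-0.14, 0.043], [-0.189, 0.05], [-0.237, 0.054], [-0.286, 0.054], [-0.335, 0.051], [-0.384, 0.044], [-0.431, 0.033], [-0.478, 0.02], [-0.524, 0.002], [-0.569, -0.018]]
[[-0.043, -0.024], [-0.084, -0.05], [-0.123, -0.08], [-0.16, -0.112], [-0.194, -0.147], [-0.226, -0.184], [-0.255, -0.224], [-0.281, -0.265], [-0.304, -0.308], [-0.323, -0.353], [-0.34, -0.399], [-0.353, -0.446]]
```

Emit:
send_rows(
  deltas=[
    [0,[-0.046,0,0.018],0],
    [0,[-0.092,0,0.032],0],
    [0,[-0.14,0,0.043],0],
    [0,[-0.189,0,0.05],0],
    [0,[-0.237,0,0.054],0],
    [0,[-0.286,0,0.054],0],
    [0,[-0.335,0,0.051],0],
    [0,[-0.384,0,0.044],0],
    [0,[-0.431,0,0.033],0],
    [0,[-0.478,0,0.02],0],
    [0,[-0.524,0,0.002],0],
    [0,[-0.569,0,-0.018],0],
  ],
)

```text
time_s: 36.33
tcp_pos: [0.5031, -0.2205, 0.2595]
ee_rot: [[-0.001, 1.0, 0.006], [1.0, 0.001, -0.004], [-0.004, 0.006, -1.0]]
contact_force: [1.9, -4.1, -1.0]
width: 0.112
finger_force: 32.3
```

Emit:
send_rows(
  deltas=[
    [0,[-0.043,0,-0.024],0],
    [0,[-0.084,0,-0.05],0],
    [0,[-0.123,0,-0.08],0],
    [0,[-0.16,0,-0.112],0],
    [0,[-0.194,0,-0.147],0],
    [0,[-0.226,0,-0.184],0],
    [0,[-0.255,0,-0.224],0],
    [0,[-0.281,0,-0.265],0],
    [0,[-0.304,0,-0.308],0],
    [0,[-0.323,0,-0.353],0],
    [0,[-0.34,0,-0.399],0],
    [0,[-0.35,0,-0.44],0],
  ],
)

```text
time_s: 37.33
tcp_pos: [0.3961, -0.221, 0.1261]
ee_rot: [[-0.002, 1.0, -0.002], [1.0, 0.002, -0.005], [-0.004, -0.002, -1.0]]
contact_force: [-10.5, -6.3, 2.9]
width: 0.112
finger_force: 35.5
```

Emit:
send_rows(
  deltas=[
    [0.1,[0,0,-0.01],0],
    [0.3,[0,0,-0.01],0],
    [0.5,[0,0,-0.01],0],
    [0.6,[0,0,-0.01],0],
    [0.6,[0,0,-0.01],0],
    [0.6,[0,0,0.1],0],
    [0.6,[0,0,0.2],0],
    [0.6,[0,0,0.35],0],
    [0.6,[0,0,0.5],0],
    [0.6,[0,0,0.7],0],
    [0.6,[0,0,0.7],0],
  ],
)

```text
time_s: 38.25
tcp_pos: [0.3983, -0.2198, 0.3415]
ee_rot: [[-0.002, 1.0, 0.006], [1.0, 0.002, -0.005], [-0.005, 0.006, -1.0]]
contact_force: [-0.0, 0.1, -0.2]
width: 0.6
finger_force: 0.0
```

Emit:
send_rows(
  deltas=[
    [0.6,[-0.25,-0.1,0.1],0],
    [0.6,[-0.25,-0.1,0.1],0],
    [0.6,[-0.25,-0.1,0.1],0],
    [0.6,[-0.25,-0.1,0.1],0],
    [0.6,[-0.25,-0.1,0.1],0],
    [0.6,[-0.25,-0.1,0.1],0],
    [0.6,[-0.25,-0.1,0.1],0],
    [0.6,[-0.25,-0.1,0.1],0],
    [0.6,[-0.25,-0.1,0.1],0],
    [0.6,[-0.25,-0.1,0.1],0],
  ],
)

```text
time_s: 39.08
tcp_pos: [0.3225, -0.2489, 0.3655]
ee_rot: [[-0.002, 1.0, -0.0], [1.0, 0.002, 0.001], [0.001, -0.0, -1.0]]
contact_force: [-0.5, -0.2, 0.2]
width: 0.598
finger_force: 0.0
```

```bash
python3 e.py w14 lid_handle:.117 lid_hinge:.07; python3 -c "
from h import *
a=save('scene','f1.png')[130:290,190:450];b=save('side','f2.png')[130:320,220:420]
c=np.zeros((600,780,3),np.uint8);A=cv2.resize(a,None,fx=1.7,fy=1.7,interpolation=3);B=cv2.resize(b,None,fx=1.6,fy=1.6,interpolation=3)
c[:A.shape[0],:A.shape[1]]=A;c[290:290+B.shape[0],:B.shape[1]]=B
w=cv2.imread('pics/w14.png')[:,:,::-1];W=cv2.resize(w,(440,275));c[300:575,335:775]=W
cv2.imwrite('pics/fin.png',c[:,:,::-1])"
```

```text
39.0833 [ 0.322 -0.249  0.365] [-0.002  1.     0.001] [-54.778 -19.962 105.994   0.002  94.009 -54.896]
lid_handle [392.7 134.4] 0.65 [ 0.395 -0.22   0.117]
lid_hinge [555.8 126. ] 0.64 [ 0.59  -0.216  0.07 ]
```

View pics/fin.png

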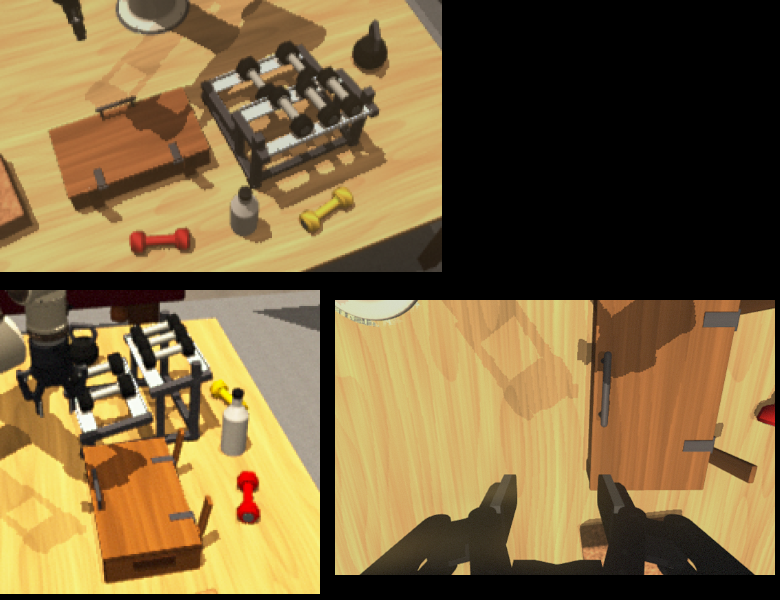

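The lid is shut with its handle at (0.395, -0.220), two big weights lie on the lower shelf, three small ones on the upper, and the arm is clear.

```bash
python3 -c "
from h import *
print(ctrl.job_done())"
```

```text
the job is handed in; nothing more can be done
None
```

The job is handed in but no verdict came back: the last pictures show the three weights from the box (one big, two small; there was no fourth) on their shelves beside the two already there, and the lid shut, with about 39 s of the 210 s used.

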